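# Index the tool carousel and load a tool holder

## Robot

A 7-joint arm with a two-finger parallel gripper is mounted at the origin on the work surface. World frame = base frame: x ahead of the robot, y to its left, z up, the work surface at z = 0. Lengths are in m, angles in rad, forces in N, time in s.
With the tool pointing down it reaches from about 0.425 to 0.95 m from the base axis. Payload 16.7 kg.
Tool frame: the origin (TCP) lies at the very end of the fingers, on their centre line; the grasp point (between the pads) lies 19 mm behind it; z points along the fingers, y is the direction in which the jaws open and shut (so a half turn about z gives the same grasp; the last joint's range is limited). The gripper opens to 94 mm and grips with 3 to 60 N. Pads are 16 mm wide; open, the fingers measure 119 mm over their backs; the gripper's body (75 mm by 177 mm) begins 78 mm behind the grasp point.
Start: joints at [0.963, 0.426, 0.074, 1.606, -0.034, 1.111, -0.067], TCP at [0.299, -0.605, 0.18] pointing down, gripper open.
Joint ranges: [-2.85, 2.85], [-0.5, 2.14], [-1.23, 1.37], [0.21, 2.46], [-1.02, 4.16], [0.16, 2.05], [-2.73, 2.73]. Speed limits (rad/s): [1.89, 1.89, 2.39, 2.39, 3.01, 3.01, 3.01].

## Interface

Orientations are given as a unit quaternion [x, y, z, w].
In Python, from rig import movep, move_linear, movej, set_gripper, sleep, solve_ik, read_state, camera, camera_params, IKError, job_done gives the robot as it stands. The module is installed in compiled form; this text tells all that it offers. Calls block until the motion is done:
- movep(position, orientation): joint-space move of the TCP to a pose.
- move_linear(position, frame=None, rate=0.15): straight line of the TCP; frame=None keeps the orientation; rate is the mean speed in m/s.
- movej(angles): joint-space move.
- set_gripper(opening, grasp_force=None): finger opening in m; grasp_force is the grip in N (None keeps the last); returns when the fingers have stopped.
- sleep(seconds).
- solve_ik(position, orientation): joint angles nearest the present ones, or None.
- read_state(): the state.
- camera(name): name is "scene" or "top"; returns the picture (420x560x3 uint8, red, green, blue); there is no depth.
- camera_params(name): a dict with "fx", "fy", "cx", "cy" (pixels), "k1" (the pictures are not rectified: a ray, as slopes to the right and down, at radius r is drawn at 1 + k1 r^2 times it, then the intrinsics apply), "origin" and "rotation" of the camera in the world. Camera axes: x right, y down, z forward; pixel columns grow to the right and rows downward; lengths in m; the calibration is good to about 2 mm. A picture is of the moment at which its call begins. camera_params takes no time and is no camera call.
A pose or a line that the arm cannot do raises IKError and nothing moves.
- job_done(): hands the job in, once; it reports no verdict.
The state is a dict: "time_s": time; "q": joint angles; "qvel": joint speeds; "effort": joint torques, N m; "position": TCP position; "eef_rot": TCP orientation; "wrist_force": force on the tool from outside, world axes, zero at the start; "wrist_torque": the same for the moment, N m; "grip_width": finger opening in m.
Only numpy, scipy, OpenCV 4.12 (cv2) and the standard library are available. Lean on these libraries where they do the work, as an engineer would, in place of code of your own. Each camera call takes 0.05 s, during which the arm holds its last target.

## Task

First turn the tool carousel (it has a crank knob) until the empty yellow pocket squarely faces the gap in the blue guard, and leave it there. Then stand the lying tool holder upright on its square foot on the open bench and let go of it; take hold of it again and slide it, upright, through the gap into the yellow pocket until it is fully home, and leave it standing there on the carousel disc with the pocket still squarely facing the gap. Leave the other things on the bench where they are.

Things in the scene. Friction and masses are not known exactly. Their poses are not given: they have to be found in the camera images.
- axis (a point): centre of the fixed carousel station, on the carousel's upright axis, 22 mm over the bench (top of the aluminium disc). Round grey base plate, radius 156, 12 mm high; round its edge a blue guard wall, 70 mm high, at radius 150-156 mm, with one gap about 92 mm wide: the loading gap, with a yellow mark in it. The point's x axis points from the axis out through the middle of the gap; z up
- load_point (a point): fixed loading point, 95 mm from the axis towards the middle of the gap, at the height of the disc's top: where the yellow pocket's centre is when it squarely faces the gap. Axes as axis
- carousel (a joint): angle of the carousel disc (radius 125 mm) about its upright axis, rad, counter-clockwise from above positive; 0 or a full turn when the yellow pocket squarely faces the gap. It turns endlessly both ways, friction about 0.15 N m. Five pockets 72 degrees apart, counter-clockwise: yellow (empty), grey, blue (empty), grey, grey; the grey ones hold fixed holders shaped like the loose one
- pocket (a point): centre of the yellow pocket, 95 mm from the axis, on the disc's top; turns with it; x points radially out, z up. The pocket is a flat U-shaped fork plate 85 to 92 mm over the bench, 125 mm from the axis at its outer end, slot 40 mm wide, open outwards, its back edge 80 mm from the axis. A holder stands on the disc, neck in the slot, foot under the fork; fully home when the neck touches the back edge
- crank (a point): grip centre of the crank knob, 201 mm over the bench: upright black cylinder, diameter 26 mm, from 178 to 220 mm over the bench, which turns stiffly about its own axis, on a crank arm fixed to the carousel (arm top 178 mm, centre column under it), 55 mm from the axis on the side opposite the yellow pocket. Holders in the carousel end 162 mm over the bench
- holder_mid (a point): middle of the loose tool holder, on its axis, 65 mm from its foot's end face; x points from foot to head. 140 mm long, about 0.55 kg, heavier at the foot. Square steel foot 48 x 48, 55 long (flats face y and z); dark neck diameter 30, 35 long; aluminium head diameter 48, 40 long, yellow band; 12 mm stub 10 long. Starts lying level, this point 24 mm up; standing, 65 mm up. Tips over beyond about 20 degrees
- case: black instrument case, 90 x 170 x 26 mm, bystander; origin under its centre
- driver: orange-handled screwdriver lying on the bench, bystander; origin under its middle
- vblock: steel block with a channel, 60 x 80 x 50 mm, bystander; origin under its centre
Not all that is in view belongs to the job. What is shaped like the part that bears holder_mid but pink is not meant.

How it is judged:
On the way, in this order (a step that is already met when the one before it is completed fails the run):
1. the yellow pocket faces the gap squarely (its centre within 9 mm of the loading point), at rest and let go (horizontal distance between pocket and load_point below 0.009 m and velocity of joint carousel between -0.05 and 0.05 rad/s and contact force between the fingers and anything else below 0.1 N), for 0.2 s.
2. the holder stands upright on its foot on the bench, let go and at rest (angle between holder_mid's own x axis and vertical below 0.08 rad and height (world z) of holder_mid below 0.069 m and contact force between the fingers and holder below 0.1 N and linear speed of holder below 0.02 m/s), for 0.2 s.
At the end, for the whole second after the job is handed in: The holder stands upright (within 0.08 rad) and still on the carousel disc, its middle 83 to 91 mm over the bench and within 9 mm of the yellow pocket's centre, and the yellow pocket's centre is within 14 mm of the loading point (horizontal distance between holder_mid and pocket below 0.009 m and angle between holder_mid's own x axis and vertical below 0.08 rad and height (world z) of holder_mid between 0.083 and 0.091 m and linear speed of holder below 0.02 m/s and horizontal distance between pocket and load_point below 0.014 m); the robot touches nothing.
It fails at once if a bystander (case, screwdriver, block) is moved more than 30 mm (distance of any of case, driver, vblock from where it was at the start of the episode above 0.03 m).
It also fails if it takes over 72 s, if anything falls off the work surface, if the arm or the gripper's body presses on something with over 40 N, if the wrist force passes 120 N, or if a joint passes its speed limit or range.

## Working session

There is one attempt and no reset: what is moved stays moved. The work goes in short steps, each a Python script; the robot and the scene stay as the last script left them, time stands still between calls to the robot, and variables do not carry over. Pictures are saved under pics/ and viewed, and the job is handed in when it is done.

```bash
mkdir -p pics; ls
python3 - <<'E'
from rig import *
import cv2,numpy as np
for n in("scene","top"):
    im=camera(n); cv2.imwrite(f"pics/{n}0.png",cv2.resize(im[:,:,::-1],(784,588),interpolation=cv2.INTER_CUBIC))
    cv2.imwrite(f"pics/{n}0_raw.png",im[:,:,::-1])
    p=camera_params(n); print(n,{k:np.round(v,4).tolist() for k,v in p.items()})
s=read_state(); print(s)
E
```

```text
pics
scene {'fx': 407.085, 'fy': 407.085, 'cx': 270.0012, 'cy': 207.0935, 'k1': -0.1257, 'origin': [1.3777, -0.3115, 0.7763], 'rotation': [0.7028, 0.5458, -0.2721, -0.3661]}
top {'fx': 409.7501, 'fy': 409.7501, 'cx': 278.0731, 'cy': 207.9975, 'k1': -0.1232, 'origin': [0.4543, -0.0875, 1.1697], 'rotation': [-0.702, 0.7108, -0.0266, 0.0354]}
{'time_s': 0.1, 'q': array([ 0.96249632,  0.42664586,  0.07385313,  1.60650009, -0.03408693,
        1.1108063 , -0.0670746 ]), 'qvel': array([-0.00183033, -0.00166195, -0.00011683, -0.0028782 , -0.00032405,
        0.00120675,  0.00042708]), 'effort': array([ 9.12913674e-03, -9.37457085e+01,  3.67702961e+00, -4.55042624e+01,
       -4.86433622e-02,  1.66502158e-02,  1.18578910e-04]), 'position': array([ 0.29873201, -0.60484801,  0.17908034]), 'eef_rot': array([ 9.73802770e-01,  2.27393627e-01, -1.66897893e-04, -5.24337512e-04]), 'wrist_force': array([-0.4482743 , -0.70450333,  0.15299555]), 'wrist_torque': array([ 0.01047707, -0.0105361 ,  0.00893591]), 'grip_width': 0.09417920052907545}
```

View pics/top0.png

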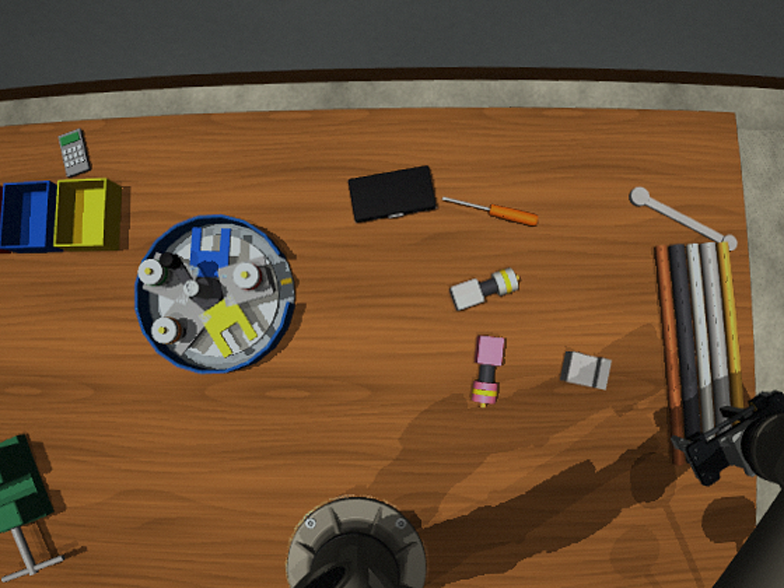

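View pics/scene0.png

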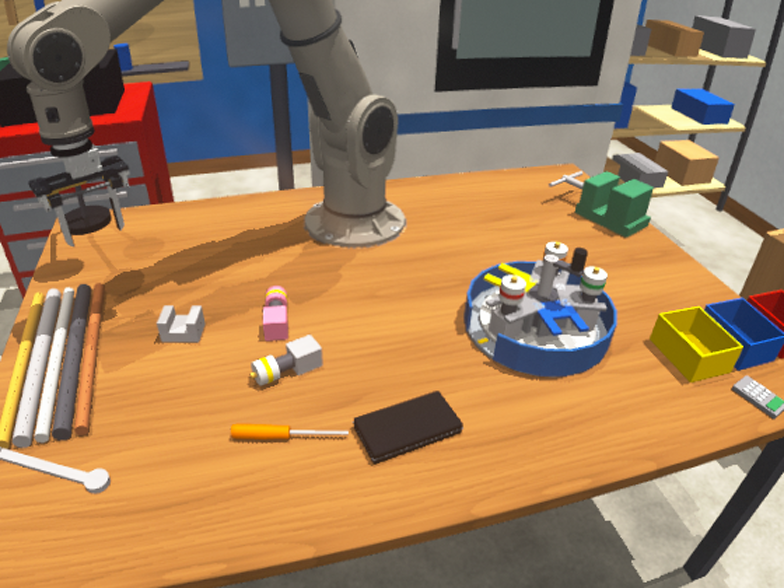

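The top view shows the carousel around (215,293), with the yellow pocket at (231,328), the gap mark near (285,280) and the knob near (165,262). The loose holder's foot is at (466,294) and its head at (508,281). I'll zoom in to measure these more precisely.

```bash
cat > h.py <<'E'
from rig import *
import cv2,numpy as np
from scipy.spatial.transform import Rotation as R
def cam(n):
    p=camera_params(n); q=np.array(p["rotation"]); M=R.from_quat(q).as_matrix() if q.ndim==1 else q
    return p,M,np.array(p["origin"])
def px(n,u,v,z):
    "raw pixel -> world at height z"
    p,M,o=cam(n); xd,yd=(u-p["cx"])/p["fx"],(v-p["cy"])/p["fy"]
    rd=np.hypot(xd,yd); r=rd
    for _ in range(50): r=rd/(1+p["k1"]*r*r)
    s=r/rd if rd>0 else 1
    d=M@np.array([xd*s,yd*s,1]); return o+d*(z-o[2])/d[2]
def proj(n,P):
    p,M,o=cam(n); c=(np.atleast_2d(P)-o)@M; x=c[:,:2]/c[:,2:]; r2=(x**2).sum(1,keepdims=True)
    x=x*(1+p["k1"]*r2); return x*[p["fx"],p["fy"]]+[p["cx"],p["cy"]]
def crop(n,name,u0,v0,u1,v1,f,im=None,lines=()):
    im=camera(n) if im is None else im
    c=cv2.resize(np.ascontiguousarray(im[v0:v1,u0:u1,::-1]),None,fx=f,fy=f,interpolation=cv2.INTER_CUBIC)
    for P,col in lines:
        q=(proj(n,P)-[u0,v0]+.5)*f
        cv2.polylines(c,[np.int32(q).reshape(-1,1,2)],False,col,1)
    cv2.imwrite(f"pics/{name}.png",c); return im
E
python3 - <<'E'
from h import *
t=cv2.imread("pics/top0_raw.png")[:,:,::-1]; s=cv2.imread("pics/scene0_raw.png")[:,:,::-1]
crop("top","t_car",90,145,220,275,4.5,t); crop("top","t_hold",300,180,400,260,6,t)
crop("scene","s_car",320,165,450,275,5,s)
print(px("top",208,209,0.0), px("top",150,207,.022))
# blue wall ring in top
hsv=cv2.cvtColor(np.ascontiguousarray(t),cv2.COLOR_RGB2HSV)
print(hsv[200,98:106].tolist())
E
```

```text
[0.5569608  0.12846306 0.        ] [0.56292122 0.29239826 0.022     ]
[[107, 206, 124], [110, 255, 26], [109, 51, 80], [93, 14, 170], [90, 10, 195], [93, 12, 189], [98, 11, 188], [99, 14, 187]]
```

View pics/t_car.png

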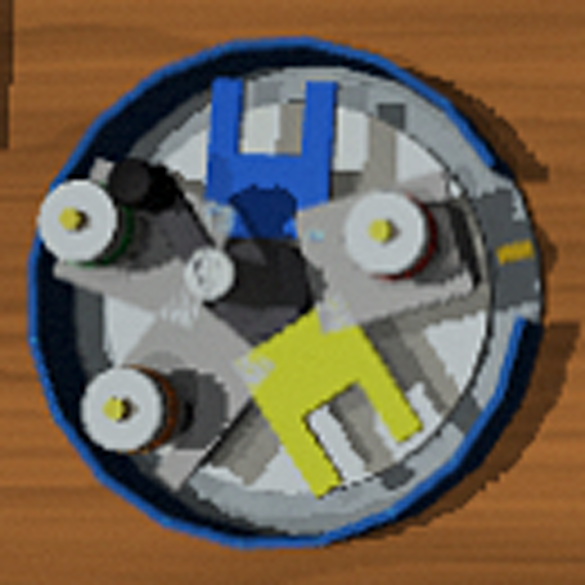

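View pics/t_hold.png

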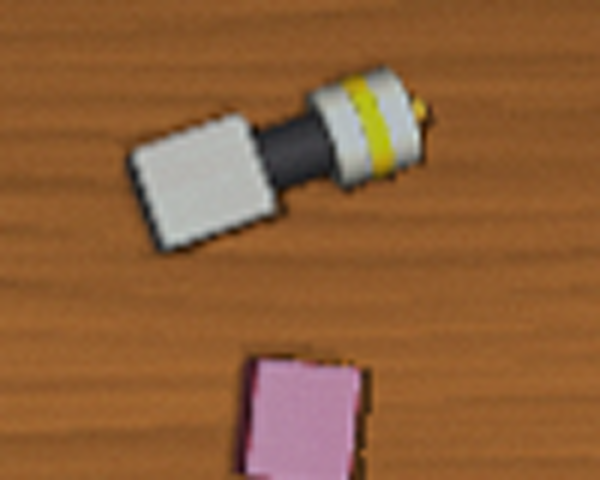

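View pics/s_car.png

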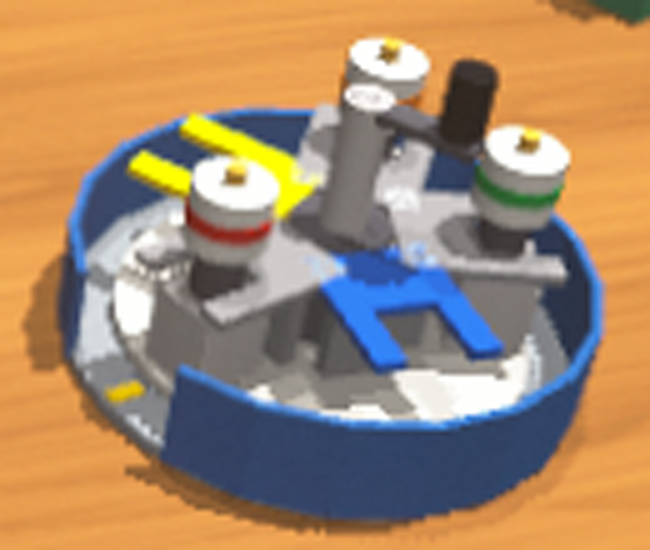

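Run:
```python
from h import *
from scipy.optimize import least_squares
t=cv2.imread("pics/top0_raw.png")[:,:,::-1]
# crop pts of rim outer edge (crop px -> raw), left side/top/bottom
c=np.array([[28,310],[30,250],[72,150],[130,90],[200,50],[275,39],[340,46],[75,455],[130,507],[205,540],[290,547],[360,532],[430,500],[490,435]])
raw=c/4.5+[90,145]-.5
for z in(.07,.082):
    P=np.array([px("top",u,v,z) for u,v in raw])[:,:2]
    f=lambda p:np.hypot(*(P-p[:2]).T)-p[2]
    r=least_squares(f,[.56,.29,.15]); print(z,r.x,np.round(r.fun*1e3,1))
g=lambda a,z:px("top",a[0]/4.5+90-.5,a[1]/4.5+145-.5,z)
print("mark",g((515,252),.012),"ends",g((497,170),.07),g((525,320),.07))
print("knob top",g((138,183),.22),"col",g((210,274),.178))
print("yellow outer",g((330,488),.092),g((410,437),.092),"inner", g((303,412),.092),g((357,380),.092), "blue", g((227,80),.092),g((320,84),.092))
h=lambda a,z:px("top",a[0]/6+300-.5,a[1]/6+180-.5,z)
for n,a,z in[("f1",(132,155),.048),("f2",(244,115),.048),("f3",(276,212),.048),("f4",(168,250),.048),("stub",(422,110),.024),("neck/head",(325,148),.03)]: print(n,h(a,z))
```

```text
0.07 [0.55231696 0.2757121  0.15774516] [-0.6  1.2  1.   0.2  1.  -1.4 -1.9  1.2  0.2 -1.6 -2.5 -1.9  2.4  2.8]
0.082 [0.55124778 0.27174883 0.15602383] [-0.6  1.2  1.   0.2  1.  -1.4 -1.9  1.2  0.2 -1.6 -2.5 -1.9  2.4  2.8]
mark [0.58045603 0.13804508 0.012     ] ends [0.62432751 0.13808084 0.07      ] [0.53292263 0.12050026 0.07      ]
knob top [0.59773554 0.3017229  0.22      ] col [0.55264296 0.27621451 0.178     ]
yellow outer [0.43332679 0.23276476 0.092     ] [0.46306639 0.18476122 0.092     ] inner [0.47826348 0.24945081 0.092     ] [0.49694151 0.21687168 0.092     ] blue [0.67898371 0.29998544 0.092     ] [0.6751726  0.24210645 0.092     ]
f1 [ 0.55882019 -0.19361248  0.048     ]
f2 [ 0.57661128 -0.24556538  0.048     ]
f3 [ 0.53175771 -0.25915157  0.048     ]
f4 [ 0.51501741 -0.2091821   0.048     ]
stub [ 0.58056607 -0.33318953  0.024     ]
neck/head [ 0.5626188  -0.28566813  0.03      ]
```

```bash
cat > model.py <<'E'
from h import *
def wire(ax,ay,gap,th,zt=.07):
    "gap,th(world angle of yellow) rad"
    A=np.array([ax,ay]); L=[]
    def arc(r,a0,a1,z,c,cen=A): 
        a=np.linspace(a0,a1,80); L.append((np.c_[cen[0]+r*np.cos(a),cen[1]+r*np.sin(a),0*a+z],c))
    hw=np.arcsin(.046/.153)
    arc(.156,gap+hw,gap+2*np.pi-hw,zt,(0,255,255)); arc(.150,gap+hw,gap+2*np.pi-hw,zt,(0,255,255))
    arc(.156,0,6.29,0,(0,255,0)); arc(.125,0,6.29,.022,(255,0,255))
    loc=lambda pts,a,z:np.array([[ax+x*np.cos(a)-y*np.sin(a),ay+x*np.sin(a)+y*np.cos(a),z] for x,y in pts])
    for k in(0,2): L.append((loc([(.125,.03),(.125,.02),(.08,.02),(.08,-.02),(.125,-.02),(.125,-.03)],th+k*1.256637,.092),(0,0,255)))
    L.append((loc([(.1,0),(.17,0)],gap,.012),(0,0,255)))
    kc=A-.055*np.array([np.cos(th),np.sin(th)])
    arc(.013,0,6.29,.22,(0,0,255),kc); arc(.013,0,6.29,.178,(0,128,255),kc)
    for k in(1,3,4):
        c=A+.095*np.array([np.cos(th+k*1.256637),np.sin(th+k*1.256637)]); arc(.024,0,6.29,.152,(0,255,0),c)
    return L
def show(tag,pr,t,s):
    crop("top","t_"+tag,90,145,220,275,4.5,t,wire(*pr)); crop("scene","s_"+tag,320,165,450,275,5,s,wire(*pr))
    a=cv2.imread(f"pics/t_{tag}.png"); b=cv2.imread(f"pics/s_{tag}.png"); b=cv2.resize(b,None,fx=.55,fy=.55); a=cv2.resize(a,(430,430))
    H=max(a.shape[0],b.shape[0]); o=np.zeros((H,a.shape[1]+b.shape[1],3),np.uint8); o[:a.shape[0],:a.shape[1]]=a; o[:b.shape[0],a.shape[1]:]=b
    cv2.imwrite(f"pics/{tag}.png",o)
E
python3 - <<'E'
from model import *
t=cv2.imread("pics/top0_raw.png")[:,:,::-1]; s=cv2.imread("pics/scene0_raw.png")[:,:,::-1]
d=np.deg2rad
crop("top","to1",90,145,220,275,4.5,t,wire(.5525,.2755,d(280.5),d(212))); crop("scene","so1",320,165,450,275,5,s,wire(.5525,.2755,d(280.5),d(212)))
E
```

```text
(no output)
```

View pics/to1.png

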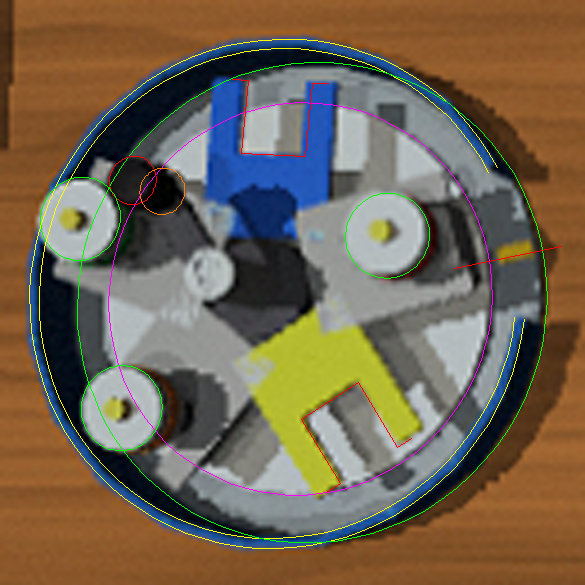

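View pics/so1.png

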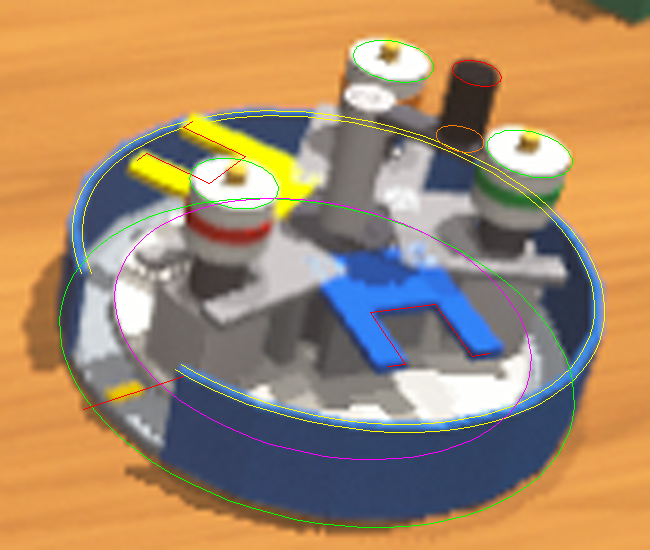

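The wireframe matches both views to within about 2 mm. That gives axis ≈ (0.5525, 0.2757), gap at 281° and yellow at 212°. For the holder, foot end to stub end measures 139 mm against 140 stated, lying at -71.5°. Next I'll check IK for the planned poses.

```bash
cat >> h.py <<'E'
D=np.deg2rad
AX=np.array([.5525,.2757]); GAP=D(281); TH0=D(212)
def down(a): return (R.from_euler('z',a)*R.from_euler('x',np.pi)).as_quat()
def frame(zt,yt):
    z=np.array(zt,float); z/=np.linalg.norm(z); y=np.array(yt,float); y-=z*(y@z); y/=np.linalg.norm(y)
    return R.from_matrix(np.c_[np.cross(y,z),y,z])
E
python3 - <<'E'
from h import *
def kn(b,z): return [AX[0]+.055*np.cos(b),AX[1]+.055*np.sin(b),z]
for off in(0,np.pi):
  for b in(32,60,101):
    q=solve_ik(kn(D(b),.183),down(D(b)+off)); print(off,b,None if q is None else np.round(q,2))
# holder grasp: tilt
mid=np.array([.5573,-.2631,.024]); 
a=D(-71.5)
d=np.array([np.cos(a),np.sin(a),0]); g=mid+.045*d
for tilt in(0,20,30,45):
  for sgn in(1,-1):
    zt=-np.sin(D(tilt))*d+[0,0,-np.cos(D(tilt))]; yt=sgn*np.cross([0,0,1],d); r=frame(zt,yt)
    q=solve_ik(g+.019*r.as_matrix()[:,2],r.as_quat()); print("g",tilt,sgn,None if q is None else np.round(q,2))
P=np.array([.61,-.02,.110])
for da in(11,0,-30,-71):
 for t in(90,70,60,45):
  dd=np.array([np.cos(D(da)),np.sin(D(da)),0])
  for sgn in(1,-1):
    zt=np.sin(D(t))*dd+[0,0,-np.cos(D(t))]; yt=sgn*np.cross([0,0,1],dd); r=frame(zt,yt)
    q=solve_ik(P+.019*r.as_matrix()[:,2],r.as_quat()); print("s",da,t,sgn,None if q is None else np.round(q,2))
for sgn in (0,np.pi):
  for rr in(.3,.2,.095):
    q=solve_ik([AX[0]+rr*np.cos(GAP),AX[1]+rr*np.sin(GAP),.115],down(GAP+sgn)); print("ins",rr,None if q is None else np.round(q,2))
E
```

```text
0 32 [ 0.03  0.55 -0.86  1.57  0.44  1.23 -1.92]
0 60 [ 0.05  0.57 -0.94  1.58  0.48  1.24 -1.51]
0 101 [ 0.08  0.55 -1.03  1.65  0.5   1.23 -0.86]
3.141592653589793 32 [ 0.12  0.62 -1.03  1.56  0.55  1.28  1.14]
3.141592653589793 60 [ 0.09  0.6  -1.03  1.58  0.53  1.26  1.6 ]
3.141592653589793 101 [ 0.08  0.55 -1.03  1.65  0.49  1.23  2.28]
g 0 1 [ 0.61  0.59 -0.29  1.78  0.22  0.8   0.53]
g 0 -1 [ 0.18  0.59  0.29  1.81 -0.23  0.77 -2.23]
g 20 1 [ 0.76  0.76 -0.36  1.54 -0.    1.13  0.79]
g 20 -1 [ 0.36  0.75  0.24  1.57 -0.42  1.16 -2.02]
g 30 1 [ 0.8   0.86 -0.37  1.41 -0.07  1.31  0.85]
g 30 -1 [ 0.42  0.85  0.24  1.44 -0.49  1.36 -1.97]
g 45 1 [ 0.83  1.02 -0.38  1.21 -0.17  1.56  0.9 ]
g 45 -1 [ 0.49  1.01  0.25  1.24 -0.58  1.65 -1.93]
s 11 90 1 None
s 11 90 -1 None
s 11 70 1 None
s 11 70 -1 None
s 11 60 1 None
s 11 60 -1 None
s 11 45 1 [ 0.91  0.42 -1.    2.4   2.64  0.31 -0.74]
s 11 45 -1 [ 0.91  0.42 -1.    2.4   2.64  0.31  2.4 ]
s 0 90 1 None
s 0 90 -1 None
s 0 70 1 None
s 0 70 -1 None
s 0 60 1 None
s 0 60 -1 None
s 0 45 1 [ 0.78  0.41 -1.01  2.42  2.28  0.5  -0.65]
s 0 
[... 514 characters left out ...]
1 90 -1 [-0.33  1.05 -0.48  1.87  1.42  2.03  1.75]
s -71 70 1 [-0.31  0.8  -0.46  1.94  1.29  1.66 -1.24]
s -71 70 -1 [-0.03  0.95 -0.85  1.93  1.45  1.95  1.88]
s -71 60 1 [-0.21  0.71 -0.53  1.96  1.24  1.53 -1.14]
s -71 60 -1 [ 0.13  0.93 -1.03  1.94  1.45  1.9   1.96]
s -71 45 1 [-0.03  0.59 -0.64  1.95  1.13  1.34 -0.96]
s -71 45 -1 [ 0.24  0.76 -1.03  1.94  1.29  1.59  2.12]
ins 0.3 [-0.88  0.72  1.21  1.86 -0.76  1.12 -2.33]
ins 0.2 [-1.07  0.69  1.21  1.89 -0.74  1.1  -2.51]
ins 0.095 [ 0.34  0.57 -1.03  1.8   0.55  1.09  2.46]
ins 0.3 [ 0.33  0.43 -0.52  1.79  0.25  0.98 -0.1 ]
ins 0.2 [ 0.22  0.42 -0.58  1.82  0.28  0.98 -0.29]
ins 0.095 [ 0.11  0.45 -0.67  1.81  0.33  1.   -0.51]
```

Run:
```python
from h import *
def kn(b,z): return [AX[0]+.055*np.cos(b),AX[1]+.055*np.sin(b),z]
p=read_state()["position"]; move_linear([p[0],p[1],.32],rate=.25)
b0=D(32); movep(kn(b0,.30),down(b0)); set_gripper(.07)
move_linear(kn(b0,.184),rate=.12)
s=read_state(); print(s["time_s"],s["position"],s["wrist_force"])
set_gripper(0.0,8)
s=read_state(); print(s["time_s"],s["grip_width"],s["wrist_force"],s["wrist_torque"])
crop("top","t1",90,145,220,275,4.5); crop("scene","s1",310,105,450,275,3.5)
```

```text
5.8417 [0.59943718 0.30521378 0.18483149] [ 0.52760661  0.25342913 -0.17704125]
6.5917 0.025538861138583297 [-0.10690319  4.00390211  1.01007393] [ 1.04340658  0.02413015 -0.09444223]
```

View pics/s1.png

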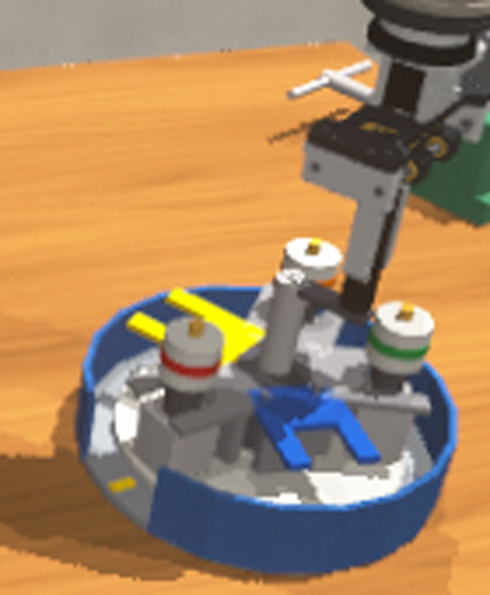

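The grip width is 25.5 mm, which matches the 26 mm knob, and the picture shows the fingers on it. Now I'll turn it.

Run:
```python
from h import *
def kn(b,z): return [AX[0]+.055*np.cos(b),AX[1]+.055*np.sin(b),z]
for b in np.linspace(32,101,9)[1:]:
    b=D(b); move_linear(kn(b,.184),down(b),rate=.05)
    s=read_state(); print(s["time_s"],np.round(s["wrist_force"],1),np.round(s["wrist_torque"],2),s["grip_width"])
set_gripper(.06); sleep(.4)
move_linear(kn(D(101),.30),rate=.25)
p=read_state()["position"]; move_linear([.62,-.05,.32],rate=.35)
crop("top","t2",90,145,220,275,4.5,im=camera("top")); 
t=camera("top"); s=camera("scene"); cv2.imwrite("pics/t2raw.png",t[:,:,::-1]); cv2.imwrite("pics/s2raw.png",s[:,:,::-1])
from model import *
L=wire(*AX,GAP,GAP)
crop("top","to2",90,145,220,275,4.5,t,L); crop("scene","so2",320,165,450,275,5,s,L)
print(read_state()["time_s"])
```

```text
7.0083 [2.  3.8 2.1] [ 0.78 -0.34  0.02] 0.025213959991270362
7.325 [0.8 2.8 4.7] [ 0.82 -0.2   0.04] 0.02551826019191773
7.6417 [-0.4  2.7  4.9] [0.7  0.03 0.05] 0.025391406579423716
7.9583 [-2.2  1.6  6.7] [0.55 0.19 0.03] 0.025538887417531478
8.275 [-0.5  1.1  6.7] [0.42 0.37 0.01] 0.025596414236282013
8.5917 [-1.2  1.7  7.6] [0.26 0.34 0.04] 0.025852982954729677
8.9083 [-2.2  1.1  7.3] [0.14 0.42 0.03] 0.025495406850997795
9.225 [-2.   0.4  6.6] [0.12 0.33 0.11] 0.02550692339337853
12.3583
```

View pics/to2.png

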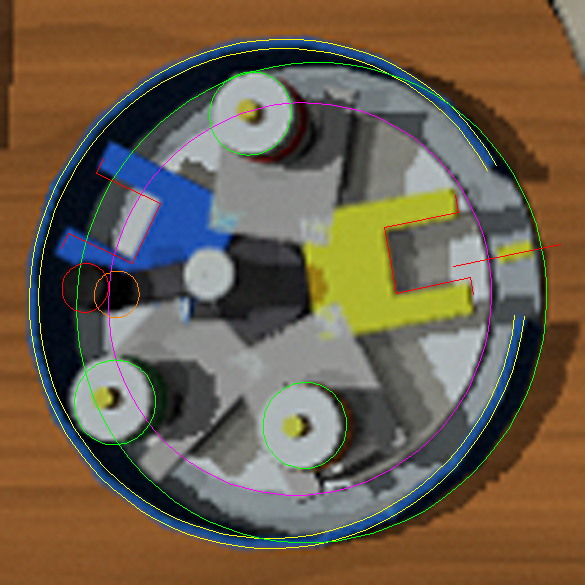

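View pics/so2.png

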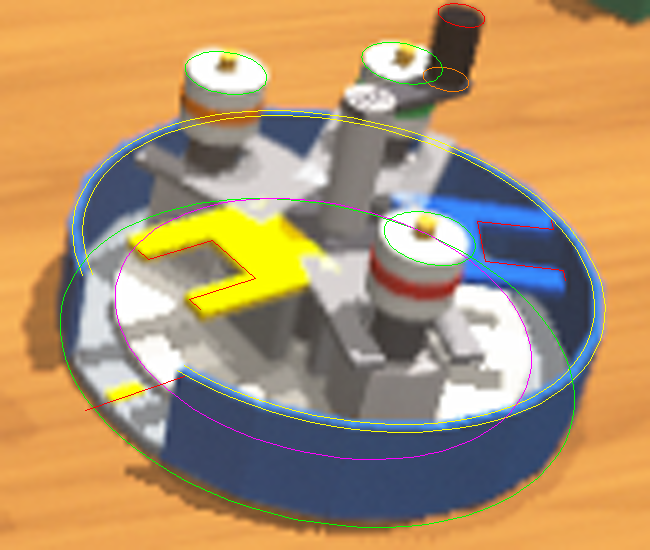

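Run:
```python
from h import *
k=.714
for n,u,v,z in[("vb",608,385,.05),("vb2",565,355,.05),("vb3",612,360,.05),("pink",505,340,.048),("drv",537,222,.02),("drv2",443,198,.01)]: print(n,px("top",u*k,v*k,z))
mid=np.array([.5573,-.2631,.024]); a=D(-71.5); d=np.array([np.cos(a),np.sin(a),0]); g=mid+.045*d
r=frame(-d*np.sin(D(45))+[0,0,-np.cos(D(45))],np.cross([0,0,1],d)); z=r.as_matrix()[:,2]
T=g+.019*z+[0,0,.001]
t=T-.11*z
s=read_state(); print(s["position"])
movep(t+[0,0,.06],r.as_quat()); set_gripper(.075)
move_linear(T,r.as_quat(),rate=.12)
s=read_state(); print(s["time_s"],s["position"]-T,s["wrist_force"])
crop("top","t3",290,170,420,270,6); crop("scene","s3",140,160,290,300,4)
```

```text
vb [ 0.36254228 -0.50122634  0.05      ]
vb2 [ 0.42319975 -0.41638162  0.05      ]
vb3 [ 0.4113367 -0.5108923  0.05     ]
pink [ 0.45458065 -0.29876969  0.048     ]
drv [ 0.69397099 -0.37745903  0.02      ]
drv2 [ 0.74832031 -0.18649318  0.01      ]
[ 0.6197637  -0.04807591  0.32015932]
15.75 [ 0.00040282 -0.00040086  0.00057431] [ 0.06778247 -0.26066922 -0.35188174]
```

View pics/t3.png

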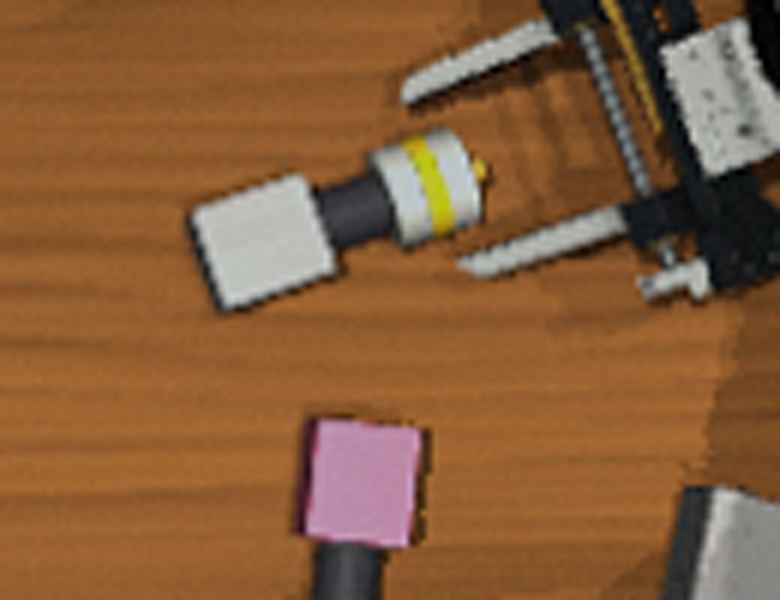

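View pics/s3.png

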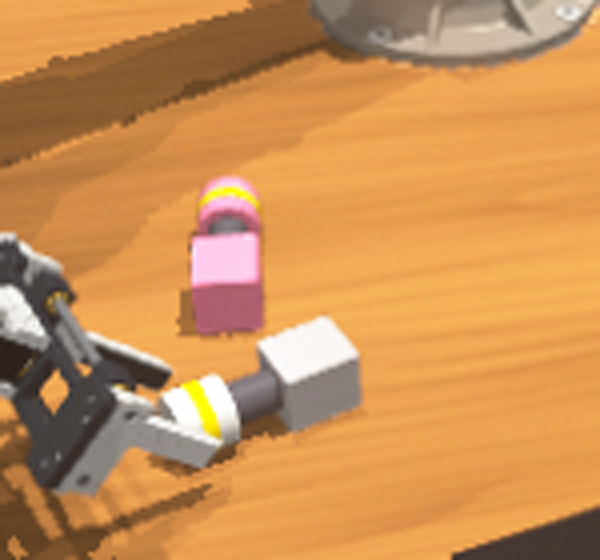

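Run:
```python
from h import *
set_gripper(0.0,45); s=read_state(); print(s["time_s"],s["grip_width"],s["wrist_force"])
p=s["position"]; move_linear(p+[0,0,.09],rate=.12)
s=read_state(); print(s["time_s"],s["grip_width"],s["wrist_force"])
crop("top","t4",290,170,420,270,6); crop("scene","s4",120,140,290,300,4)
# plan of rotation
p=s["position"]; r0=R.from_quat(s["eef_rot"]); print(solve_ik(p,r0.as_quat()))
```

```text
16.4417 0.04559158492294981 [ 0.31636696 -1.01837209  2.39986638]
17.3417 0.00024737302332667247 [ 0.44334372  0.31024616 -1.28008125]
[ 1.08702892  1.07949257 -0.95276578  1.1719411   0.17640809  1.6981143
  0.56699217]
```

View pics/s4.png

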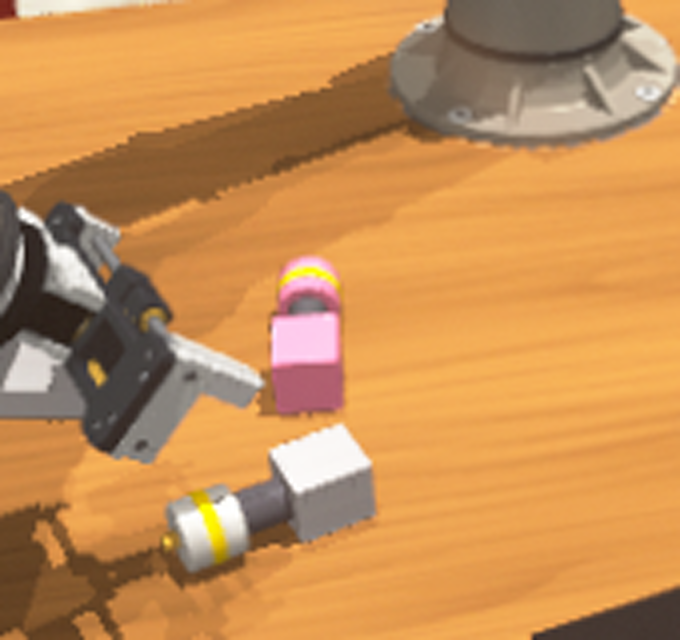

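Run:
```python
from h import *
mid=np.array([.5573,-.2631,.024]); a=D(-71.5); d=np.array([np.cos(a),np.sin(a),0]); g=mid+.045*d
r=frame(-d*np.sin(D(45))+[0,0,-np.cos(D(45))],np.cross([0,0,1],d)); z=r.as_matrix()[:,2];y=r.as_matrix()[:,1]
T=g+.019*z+[0,0,.001]
print("top crop tips",(proj("top",[T,T+.0375*y,T-.0375*y,g])-[290,170]+.5)*6)
print("scene crop",(proj("scene",[T,T+.0375*y,T-.0375*y,g])-[140,160]+.5)*4)
t=camera("top"); s=camera("scene")
def wireh(m,a):
    d=np.array([np.cos(a),np.sin(a),0]); n=np.array([-d[1],d[0],0]); f=m-.065*d; L=[]
    for zz in(-.024,.024):
        L.append((np.array([f+i*.024*n+j*d+[0,0,zz] for i,j in((1,0),(1,.055),(-1,.055),(-1,0),(1,0))]),(0,255,0)))
    L.append((np.array([f+.024*i*n+j*d for i,j in((1,.09),(1,.13),(-1,.13),(-1,.09),(1,.09))]),(255,0,255)))
    L.append((np.array([f,f+.14*d]),(0,0,255)))
    return L
L=wireh(mid,a)
crop("top","t5",300,180,400,260,7,t,L); crop("scene","s5",140,220,240,300,7,s,L)
```

```text
top crop tips [[393.53671151 201.70962315]
 [366.47890456 127.6167176 ]
 [420.60342007 276.16283282]
 [424.80120659 189.71118136]]
scene crop [[219.52498653 425.80303058]
 [243.8201961  459.73680133]
 [196.37904752 393.37088207]
 [199.2863346  419.66425676]]
```

View pics/t5.png

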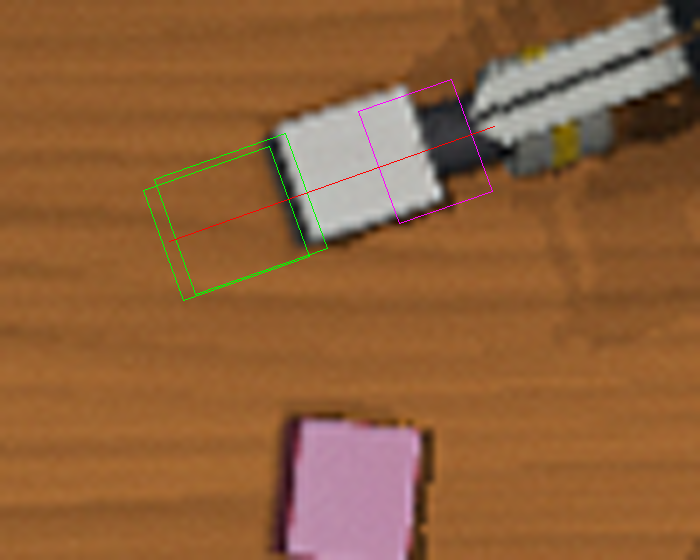

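View pics/s5.png

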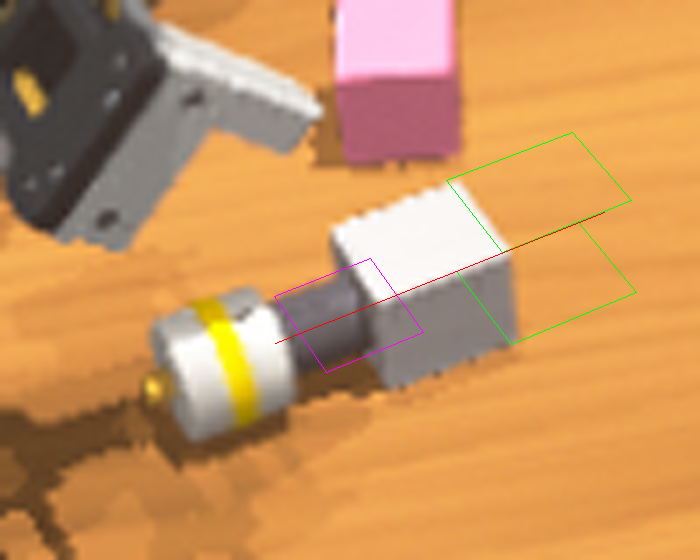

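Run:
```python
from h import *
s=read_state(); T=s["position"]; M=R.from_quat(s["eef_rot"]).as_matrix()
print(T,M.round(2).tolist())
L=[(np.array([T,T-.06*M[:,2]]),(0,0,255)),(np.array([T-.008*M[:,0],T+.008*M[:,0]]),(0,255,0))]
crop("top","t6",340,160,420,230,9,None,L); crop("scene","s6",120,200,200,270,9,None,L)
a=cv2.imread("pics/t6.png");b=cv2.imread("pics/s6.png"); cv2.imwrite("pics/ts6.png",cv2.resize(np.hstack([a,b]),(800,350)))
```

```text
[ 0.56706765 -0.29293118  0.10092694] [[-0.22, 0.95, -0.23], [0.67, 0.32, 0.67], [0.71, -0.0, -0.71]]
```

View pics/ts6.png

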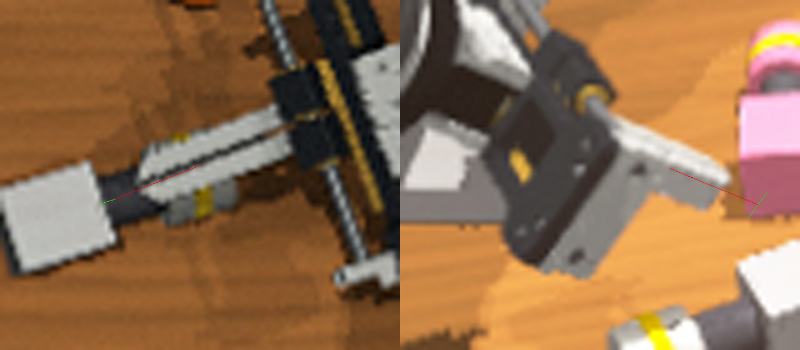

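Run:
```python
from h import *
s=read_state(); T=s["position"]; M=R.from_quat(s["eef_rot"]).as_matrix()
x,y,z=M.T
for k in(0,.01,.015,.02,.025):
    P=[T-k*z+.008*x,T-k*z-.008*x]
    print(k,((proj("top",P)-[340,160]+.5)*5).round().tolist(),((proj("scene",P)-[120,200]+.5)*5+[400,0]).round().tolist())
```

```text
0 [[99.0, 204.0], [115.0, 199.0]] [[767.0, 192.0], [749.0, 217.0]]
0.01 [[115.0, 198.0], [130.0, 193.0]] [[753.0, 187.0], [735.0, 211.0]]
0.015 [[122.0, 195.0], [138.0, 190.0]] [[746.0, 184.0], [727.0, 208.0]]
0.02 [[130.0, 192.0], [146.0, 187.0]] [[738.0, 180.0], [720.0, 205.0]]
0.025 [[138.0, 189.0], [153.0, 184.0]] [[731.0, 177.0], [713.0, 202.0]]
```

Run:
```python
from h import *
s=read_state(); p=s["position"]; z=R.from_quat(s["eef_rot"]).as_matrix()[:,2]
move_linear(p-.06*z+[0,0,.03],rate=.25)
q=down(GAP+np.pi)
movep([.62,-.10,.06],q); move_linear([.62,-.10,.012],rate=.1); sleep(.1)
s=read_state(); T=s["position"]; f0=s["wrist_force"][2]; print(s["time_s"],T,f0)
L=[(np.array([T,T+[0,0,.06]]),(0,0,255))]
crop("top","t7",200,150,330,270,5,None,L); crop("scene","s7",200,140,330,270,5,None,L)
for zz in np.arange(.009,-.03,-.003):
    move_linear([.62,-.10,zz],rate=.03); s=read_state()
    if abs(s["wrist_force"][2]-f0)>3: break
print(s["time_s"],zz,s["position"],s["wrist_force"],f0)
move_linear([.62,-.10,.03],rate=.1)
```

```text
19.95 [ 0.62042343 -0.09985638  0.01251733] 0.09109652762746721
23.3 -0.027000000000000003 [ 0.6204441  -0.09998995 -0.02558828] [-8.30865198 -0.16393409 24.05392723] 0.09109652762746721
```

View pics/s7.png

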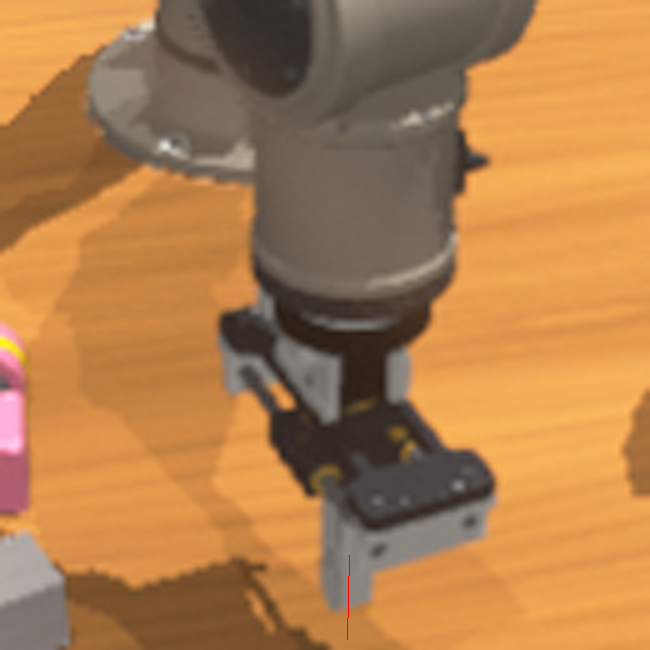

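Probing shows the real fingertips are about 24.5 mm short of the reported TCP. The bench was touched at a reported z of -0.0255, and both cameras agree. That explains the slip, so I'll correct for it and measure the holder again.

Run:
```python
from h import *
p=read_state()["position"]; t=camera("top"); s=camera("scene")
crop("top","t8",320,170,420,250,7,t); crop("scene","s8",110,220,230,310,6,s)
print(read_state()["time_s"])
```

```text
24.1167
```

View pics/t8.png

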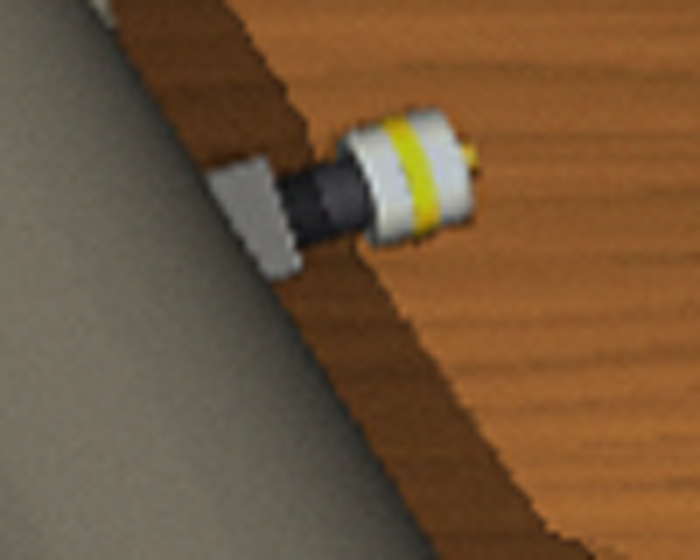

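View pics/s8.png

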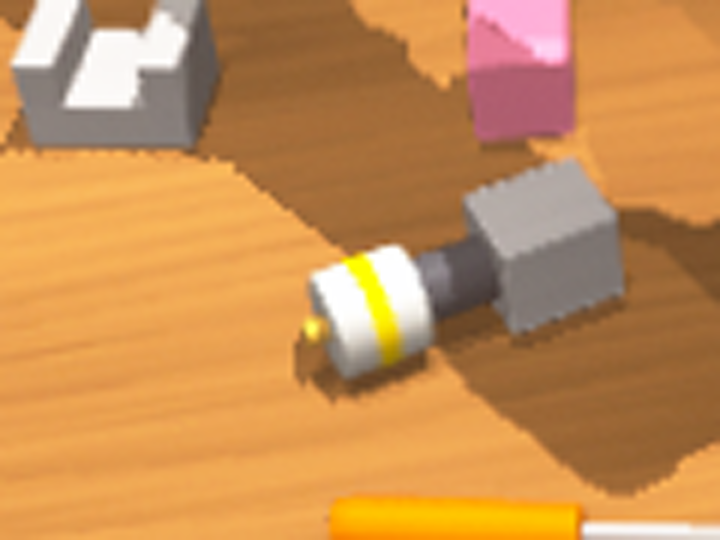

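```bash
cat >> h.py <<'E'
OFF=.0245
def wireh(m,a):
    d=np.array([np.cos(a),np.sin(a),0]); n=np.array([-d[1],d[0],0]); f=m-.065*d; L=[]
    for zz in(-.024,.024):
        L.append((np.array([f+i*.024*n+j*d+[0,0,zz] for i,j in((1,0),(1,.055),(-1,.055),(-1,0),(1,0))]),(0,255,0)))
    th=np.linspace(0,6.29,30)
    for j in(.09,.13): L.append((np.array([f+j*d+.024*(np.cos(q)*n+np.array([0,0,np.sin(q)])) for q in th]),(255,0,255)))
    L.append((np.array([f,f+.14*d]),(0,0,255)))
    return L
E
python3 - <<'E'
from h import *
g=lambda u,v,z:px("top",u/7+320-.5,v/7+170-.5,z)
A=(g(268,157,.048)+g(300,270,.048))/2; B=g(475,158,.024); A[2]=.024
print(A,B,np.linalg.norm(B-A)); v=B-A; a=np.arctan2(v[1],v[0]); print(np.rad2deg(a))
k=lambda u,v,z:px("scene",u/6+110-.5,v/6+220-.5,z)
f=[k(466,198,.048),k(572,158,.048),k(618,213,.048),k(508,258,.048)]; print(np.array(f)); As=(f[0]+f[3])/2; Bs=k(313,330,.024); As[2]=.024; print("scene",As,Bs,np.linalg.norm(As-Bs),np.rad2deg(np.arctan2(*(Bs-As)[1::-1])))
E
```

```text
[ 0.5722707  -0.30066283  0.024     ] [ 0.59639407 -0.38392903  0.024     ] 0.08669024017577724
-73.84296190057907
[[ 0.55033633 -0.30683232  0.048     ]
 [ 0.53443906 -0.25750438  0.048     ]
 [ 0.57559742 -0.24267862  0.048     ]
 [ 0.5930353  -0.29300323  0.048     ]]
scene [ 0.57168581 -0.29991777  0.024     ] [ 0.59290203 -0.37967734  0.024     ] 0.0825331265900858 -75.1041321708404
```

Run:
```python
from h import *
a=D(-72.5); d=np.array([np.cos(a),np.sin(a),0]); g=np.array([.572,-.3003,.024])+.055*d
r=frame(-d*np.sin(D(45))+[0,0,-np.cos(D(45))],np.cross([0,0,1],d)); z=r.as_matrix()[:,2]
T=g+(.019+OFF)*z+[0,0,.0005]
move_linear([.62,-.10,.15],rate=.3)
set_gripper(.075)
movep(T-.11*z+[0,0,.05],r.as_quat())
move_linear(T,r.as_quat(),rate=.12)
s=read_state(); print(s["time_s"],s["position"]-T,s["wrist_force"])
set_gripper(0.0,60); s=read_state(); print(s["time_s"],s["grip_width"],s["wrist_force"])
crop("top","t9",320,170,420,250,7); crop("scene","s9",110,200,230,300,6)
```

```text
28.525 [ 0.00041308 -0.00046066  0.00060892] [-0.93775455 -0.11979981 -0.07114126]
29.075 0.047329955031558804 [-1.33834374 -2.26765271  1.35589524]
```

View pics/s9.png

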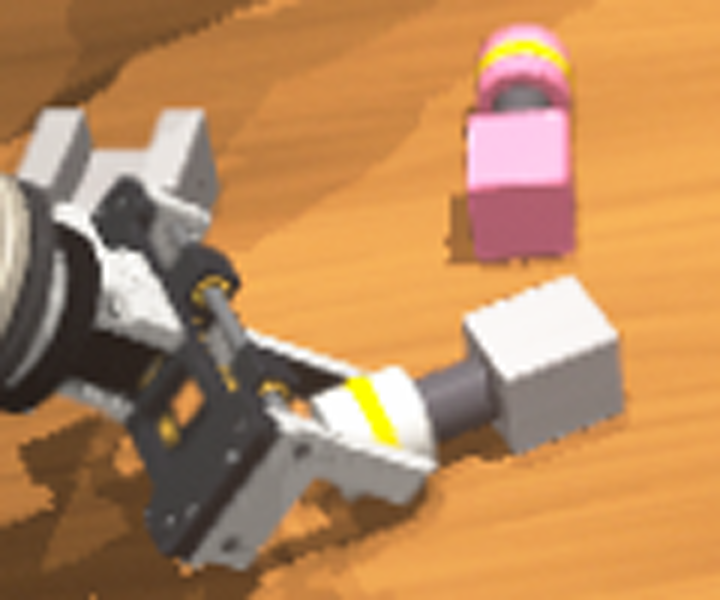

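The grip is 47.3 mm, so the head is held on its diameter. Now I'll tip the holder up about its foot edge.

```bash
cat > tip.py <<'E'
from h import *
a=D(-72.5); d=np.array([np.cos(a),np.sin(a),0]); g=np.array([.572,-.3003,.024])+.055*d
r0=frame(-d*np.sin(D(45))+[0,0,-np.cos(D(45))],np.cross([0,0,1],d))
piv=g-.110*d; piv[2]=0
ax=np.cross(d,[0,0,1])
def pose(th,lift=.003):
    Q=R.from_rotvec(ax*th); r=Q*r0; return piv+Q.apply(g-piv)+[0,0,lift]+(.019+OFF)*r.as_matrix()[:,2], r.as_quat()
E
python3 - <<'E'
from tip import *
for th in range(15,91,15):
    p,q=pose(D(th)); move_linear(p,q,rate=.09)
    s=read_state(); print(th,s["time_s"],np.round(s["wrist_force"],1),np.round(s["wrist_torque"],2),s["grip_width"])
    if s["grip_width"]<.03: break
crop("top","t10",290,170,420,270,6); crop("scene","s10",130,160,290,300,5)
E
```

```text
15 29.5833 [-0.9  0.4 -5.5] [-1.23 -0.48  0.08] 0.047120207954478306
30 29.9917 [-0.5 -0.7 -4.9] [-0.79 -0.28  0.07] 0.04720227325014173
45 30.4 [ 0.3 -2.  -4.7] [-0.33 -0.12 -0.04] 0.047000013916015757
60 30.8667 [-0.9 -0.5 -4.6] [ 0.28  0.03 -0.03] 0.04700993449782999
75 31.4083 [ 0.6 -1.  -3.5] [0.82 0.15 0.03] 0.047101236074437725
90 31.9583 [-0.3  0.4 -4.9] [1.31 0.34 0.05] 0.04699789457899621
```

View pics/s10.png

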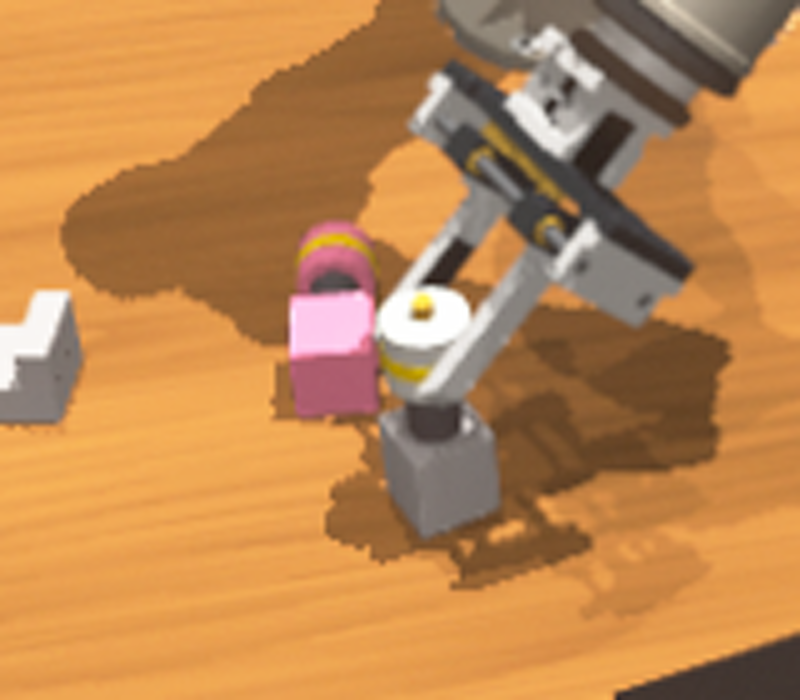

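Run:
```python
from tip import *
for l in(.001,-.0005,-.002):
    p,q=pose(D(90),l); move_linear(p,q,rate=.03); f=read_state()["wrist_force"]; print(l,f.round(1))
    if f[2]>-2.5: break
set_gripper(.075); sleep(.35)
z=R.from_quat(q).as_matrix()[:,2]
move_linear(p-.09*z,rate=.2); s=read_state(); print(s["time_s"])
move_linear(s["position"]+[-.0,.1,.1],rate=.3)
t=camera("top"); s=camera("scene")
crop("top","t11",290,150,420,250,6,t); crop("scene","s11",160,160,290,300,5,s)
```

```text
0.001 [-0.9 -0.4 -5. ]
-0.0005 [-3.7  1.5  6.6]
34.1333
```

View pics/s11.png

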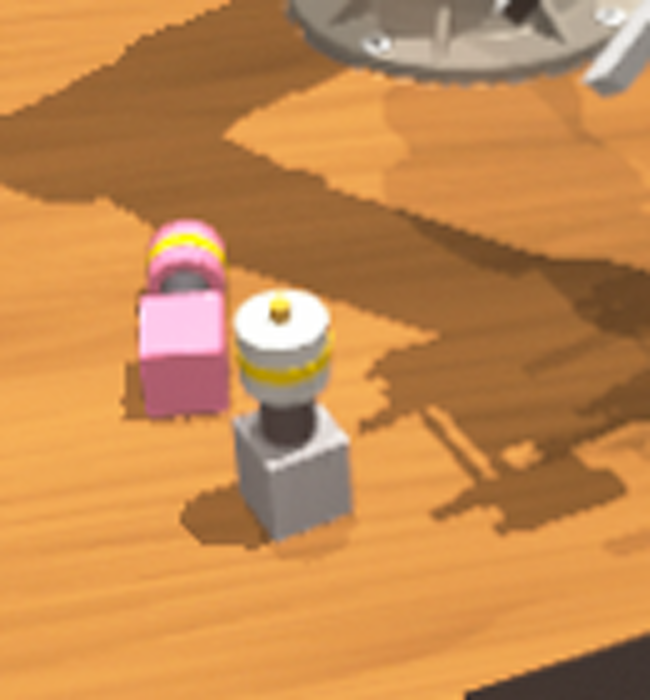

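View pics/t11.png

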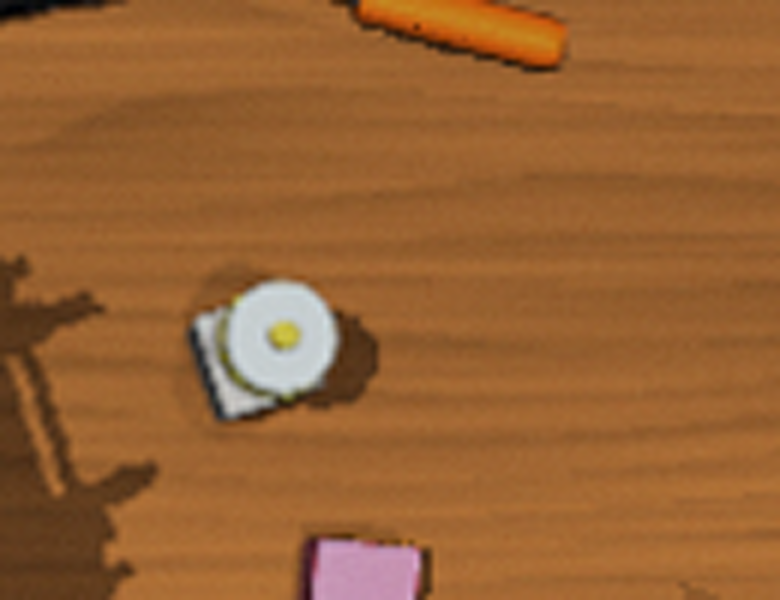

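Run:
```python
from h import *
c1=px("top",282/6+290-.5,337/6+150-.5,.13); c2=px("scene",283/5+160-.5,326/5+160-.5,.13); print(c1,c2)
c=(c1+c2)/2; a=GAP+np.pi+D(6.5); print("exp", [.5555+.0072-.024*0,0])
z=.109-.019-OFF
s=read_state(); print(s["position"],s["time_s"])
movep([c[0],c[1],.25],down(a)); set_gripper(.08)
move_linear([c[0],c[1],z],rate=.15)
s=read_state(); print(s["time_s"],s["position"],s["wrist_force"])
crop("scene","s12",160,130,290,270,5); crop("top","t12",290,150,420,250,6)
np.save("c.npy",c)
```

```text
[ 0.54983526 -0.22416406  0.13      ] [ 0.5543599 -0.2246795  0.13     ]
exp [0.5627, 0]
[ 0.53757006 -0.09615897  0.24064535] 34.85
37.7 [ 0.55263756 -0.22459237  0.06630979] [-0.26870878  0.10788675  0.14955822]
```

View pics/s12.png

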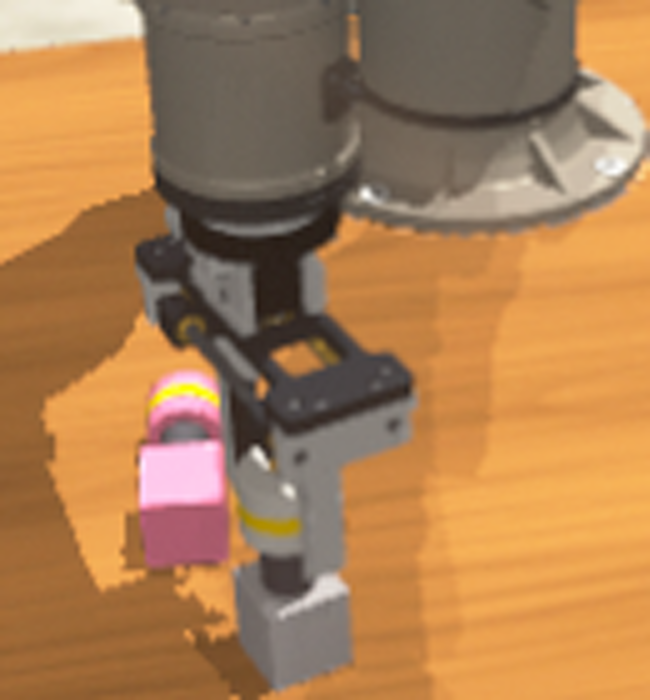

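Run:
```python
from h import *
set_gripper(0,40); s=read_state(); print(s["time_s"],s["grip_width"],s["wrist_force"].round(1))
p=s["position"]; q=down(GAP+np.pi); u=np.array([np.cos(GAP),np.sin(GAP),0]); A=np.r_[AX,0]
move_linear(p+[0,0,.035],rate=.12)
zi=p[2]+.0255
P=A+.30*u; P[2]=p[2]+.035
move_linear(P,q,rate=.15); P[2]=zi; move_linear(P,q,rate=.08)
s=read_state(); print(s["time_s"],s["grip_width"],s["wrist_force"].round(1),s["position"]-P)
np.save("zi.npy",[zi,p[2]])
t=camera("top"); s=camera("scene")
crop("scene","s13",240,150,400,280,5,s); crop("top","t13",130,150,260,260,6,t)
```

```text
38.4083 0.047929685447474356 [-1.1 -1.  -0.3]
40.6917 0.04785195321254115 [-0.2  0.5 -3.9] [-0.00060231 -0.00043097 -0.0008305 ]
```

View pics/s13.png

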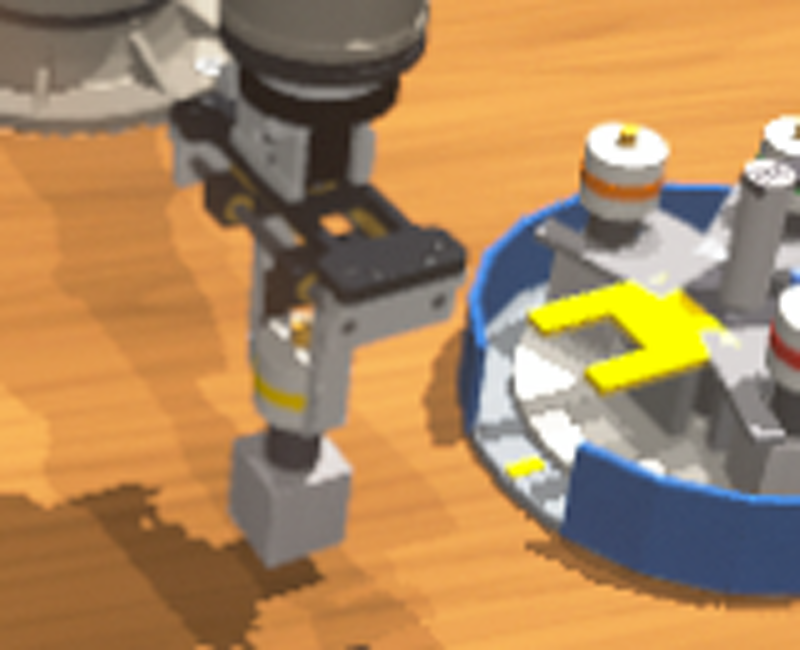

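View pics/t13.png

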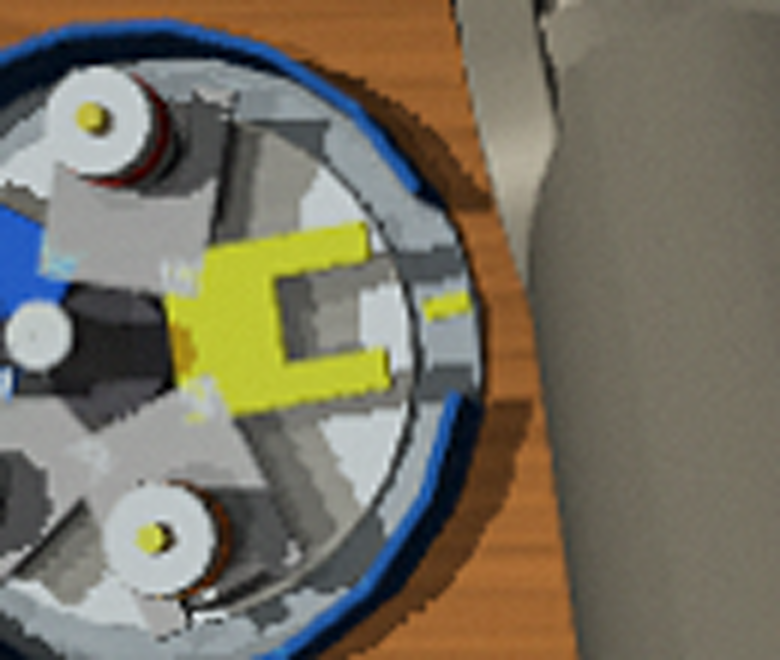

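Run:
```python
from h import *
zi,z0=np.load("zi.npy"); zi+=.001; u=np.array([np.cos(GAP),np.sin(GAP),0]); A=np.r_[AX,0]
s=read_state(); f0=s["wrist_force"]
def go(r,rate):
    P=A+r*u; P[2]=zi; move_linear(P,rate=rate); s=read_state(); f=s["wrist_force"]-f0
    print(r,round(s["time_s"],2),"rad",round(f@u,1),"tan",round(f@np.array([-u[1],u[0],0]),1),"z",round(f[2],1),s["position"][2]-zi,flush=True); return f@u,f
for r in(.20,.165,.14,.125,.110,.104):
    fr,f=go(r,.08)
    if np.linalg.norm(f)>8: break
t=camera("top"); s=camera("scene")
crop("scene","s14",280,130,420,270,5,s); crop("top","t14",120,140,250,260,6,t)
```

```text
0.2 42.19 rad 1.7 tan 1.3 z 0.9 -3.67104154669895e-05
0.165 42.78 rad 0.5 tan 0.4 z -0.4 -2.6360295464253336e-05
0.14 43.25 rad 1.8 tan 0.8 z 0.0 -2.4794861643584465e-06
0.125 43.59 rad 1.8 tan 0.3 z 0.8 3.0205228820648355e-05
0.11 43.93 rad 1.7 tan 0.6 z -0.3 3.884772608510334e-05
0.104 44.18 rad 0.9 tan 0.6 z -0.4 1.3122634441850578e-05
```

View pics/s14.png

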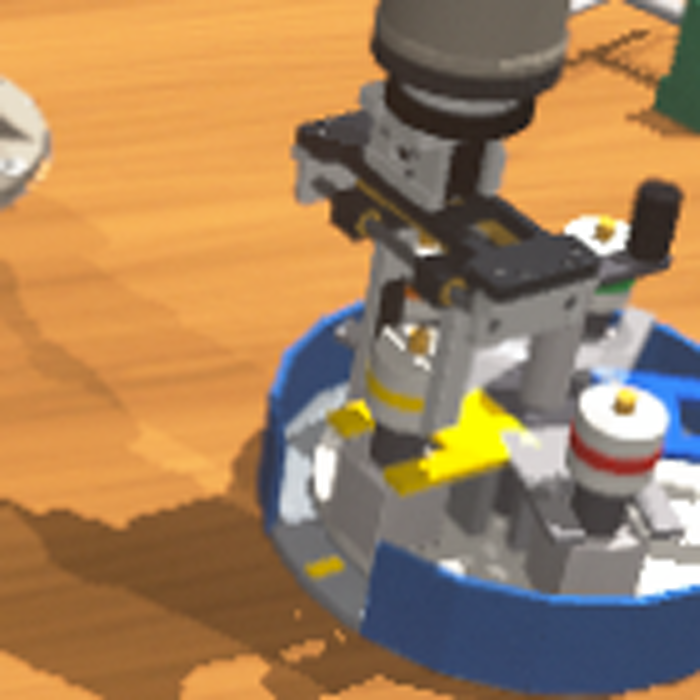

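The neck is between the tines and the forces are clean. Continuing in small steps until contact.

Run:
```python
from h import *
zi,z0=np.load("zi.npy"); zi+=.001; u=np.array([np.cos(GAP),np.sin(GAP),0]); A=np.r_[AX,0]
s=read_state(); f0=s["wrist_force"]
for r in np.arange(.102,.082,-.002):
    P=A+r*u; P[2]=zi; move_linear(P,rate=.04); s=read_state(); f=s["wrist_force"]-f0
    print(round(r,3),round(s["time_s"],2),"rad",round(f@u,1),"tan",round(f@np.array([-u[1],u[0],0]),1),"z",round(f[2],1),"act",round((s["position"]-A)@u,4),flush=True)
    if f@u>5: break
t=camera("top"); s=camera("scene")
crop("scene","s15",280,130,420,270,5,s); crop("top","t15",120,140,250,260,6,t)
```

```text
0.102 44.53 rad 0.3 tan 0.6 z -0.3 act 0.1019
0.1 44.78 rad 0.1 tan -1.4 z -0.3 act 0.0998
0.098 45.03 rad 0.2 tan -0.4 z -0.2 act 0.0979
0.096 45.28 rad -0.3 tan 0.6 z 0.0 act 0.0958
0.094 45.53 rad 2.1 tan -1.4 z 0.5 act 0.0943
0.092 45.78 rad 5.4 tan -0.9 z 2.8 act 0.0929
```

View pics/s15.png

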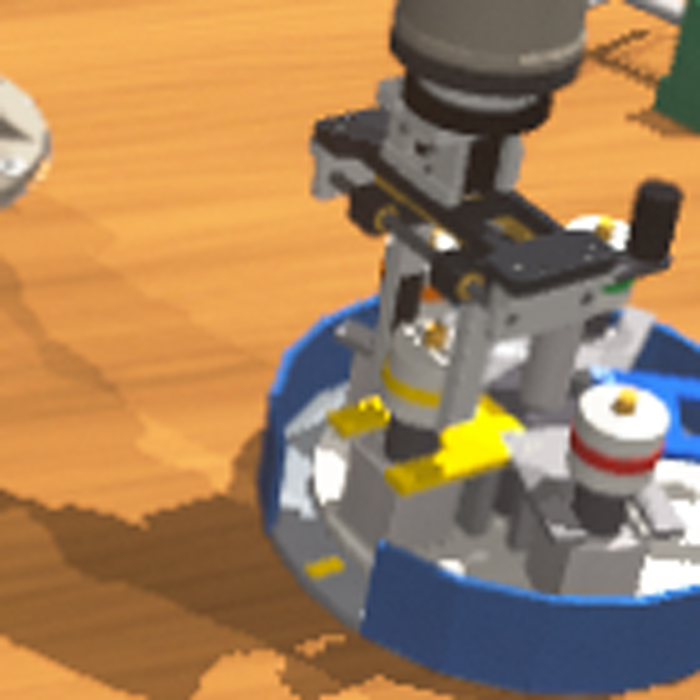

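Contact came at r ≈ 0.0945, against 0.095 expected for fully home. Now I'll relax, lower and release.

Run:
```python
from h import *
zi,z0=np.load("zi.npy"); zi+=.001; u=np.array([np.cos(GAP),np.sin(GAP),0]); A=np.r_[AX,0]
P=A+.0935*u
for z in np.arange(zi-.001,zi-.009,-.001):
    P[2]=z; move_linear(P,rate=.03); s=read_state(); f=s["wrist_force"]; print(round(z-z0,4),f.round(1))
    if f[2]>0: break
set_gripper(.06); sleep(.2); s=read_state(); print(s["time_s"],s["grip_width"],s["wrist_force"].round(1))
P[2]=z+.12; move_linear(P,rate=.12)
movep([.55,-.10,.30],down(GAP+np.pi))
t=camera("top"); s=camera("scene"); print(read_state()["time_s"])
from model import *
L=wire(*AX,GAP,GAP); th=np.linspace(0,6.29,40); c=A+.095*u
L.append((np.c_[c[0]+.024*np.cos(th),c[1]+.024*np.sin(th),0*th+.152],(255,255,0)))
crop("top","t16",90,145,220,275,4.5,t,L); crop("scene","s16",320,165,450,275,5,s); crop("scene","s16o",320,165,450,275,5,s,L)
```

```text
0.0255 [ 1.1 -1.6 -4.8]
0.0245 [ 1.8 -1.4 -4.3]
0.0235 [ 1.6 -1.6 -5.4]
0.0225 [ 1.2 -0.8 -5.6]
0.0215 [ 0.2 -2.5  2.9]
47.7667 0.05994921074481548 [-1.2  0.4  0.7]
50.1667
```

View pics/t16.png

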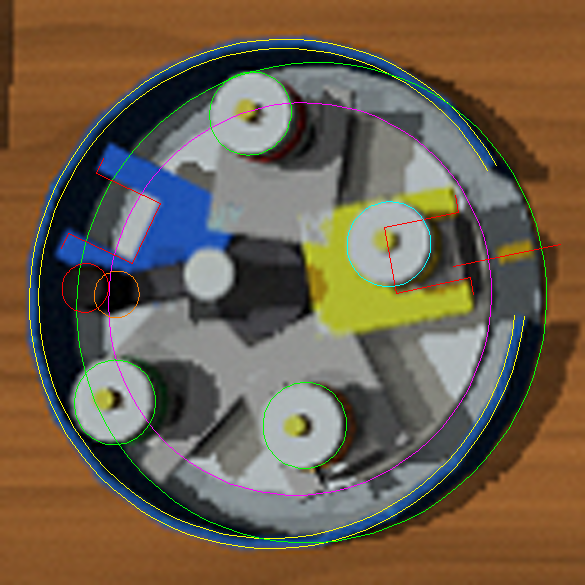

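View pics/s16.png

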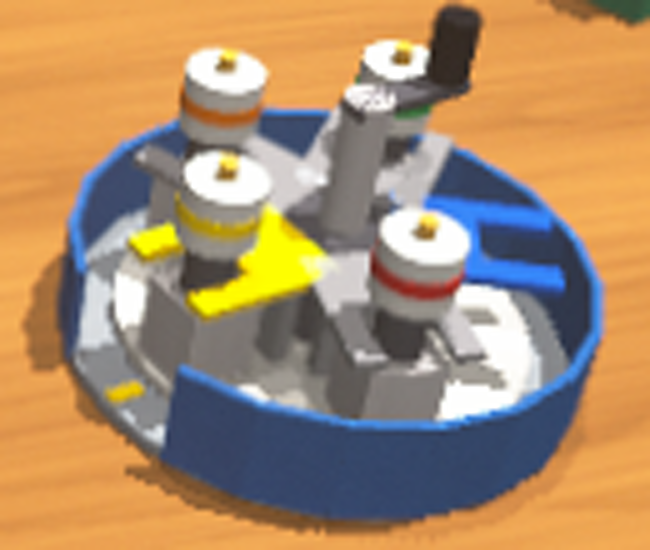

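View pics/s16o.png

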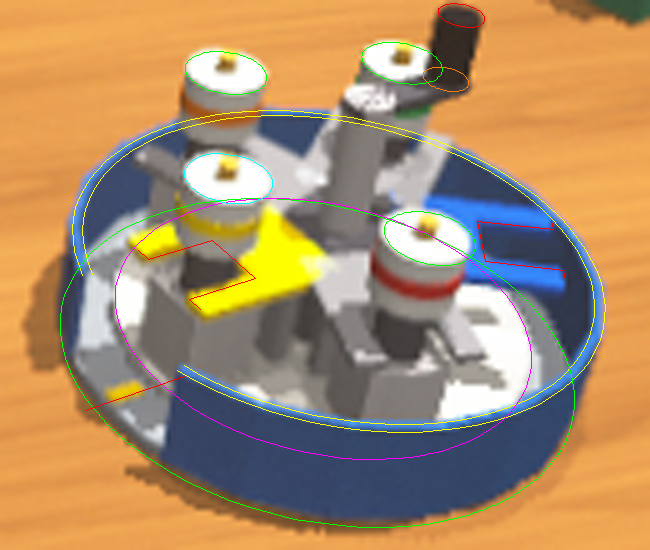

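In both views the holder's head top lies on the predicted circle for the pocket centre (top ≈ (388,243), scene ≈ (227,175)). It stands like the fixed holders, the disc hasn't turned, and the arm is clear. Handing in.

Run:
```python
from h import *
s=read_state(); print(s["time_s"],s["wrist_force"].round(1)); job_done()
```

```text
50.1667 [-0.1 -0.5  0.1]
the job is handed in; nothing more can be done
```

The job was handed in at 50.2 s of the 72 s allowed. The rig gives no verdict, so the results below are from my own checks.

- **Carousel:** I turned the crank about +69° and let go. Wireframe overlays in both cameras put the yellow pocket within about 1°, or 2 mm, of squarely facing the gap.
- **First grasp failed:** The holder slipped out of the gripper and slid about 47 mm along the bench. A tap on the bench, agreeing with the pictures, showed the real fingertips are about 24.5 mm short of the reported TCP. I corrected for that from then on.
- **Standing it up:** On the second grasp I tipped the holder up about its foot edge, set it on the bench and released it. The pictures showed it standing on its own.
- **Insertion:** I took hold of it again and slid it through the gap. The neck touched the back of the pocket at about 94.5 mm from the axis, against 95 mm expected. The foot then touched the disc about 22 mm above bench level, as it should, and I let go.
- **Last pictures:** The holder stands upright, with its head within about 2–3 mm of where the pocket centre should put it. The disc had not turned, and the arm was clear with a wrist force near zero. I did not re-measure the case, screwdriver and block, but nothing suggested they had been touched.

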